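# Right the fallen chocolate jar and seat it on its grinder

## Robot

A 6-joint arm with a two-finger parallel gripper is mounted at the origin on the work surface. World frame = base frame: x ahead of the robot, y to its left, z up, the work surface at z = 0. Lengths are in m, angles in rad, forces in N, time in s.
With the tool pointing down it reaches from about 0.275 to 1 m from the base axis. Payload 8.4 kg.
Tool frame: the origin (TCP) lies midway between the tips of the shut fingers; the grasp point (between the pads) lies 19 mm behind it; z points along the fingers, y is the direction in which the jaws open and shut (so a half turn about z gives the same grasp; the last joint's range is limited). The gripper opens to 85 mm and grips with 20 to 120 N. Pads are 22 mm wide; open, the fingers measure 114 mm over their backs; the gripper's body (76 mm by 85 mm) begins 54 mm behind the grasp point. The pads swing forward as they close: fully open they stand 13 mm farther back than shut.
Start: joints at [-1.169, 0.353, 1.633, -0, 1.155, -0.002], TCP at [0.246, -0.575, 0.231] pointing down, gripper open.
Joint ranges: [-2.63, 2.63], [-0.92, 2.1], [0.06, 2.66], [-1.3, 4.44], [0, 2.69], [-3.02, 3.02]. Speed limits (rad/s): [2.22, 2.22, 2.79, 3.14, 3.14, 3.14].

## Interface

Orientations are given as a 3x3 rotation matrix whose columns are the frame's x, y, z axes.
In Python, from workcell import state, get_image, get_calibration, hand_in gives the robot as it stands.
- The arm moves only by the shell command python3 -m creep 'ROWS' [FORCE]. ROWS is JSON, a list of rows, each an object of numbers: "fingers": the opening in per cent of the stroke, from 0 (shut) to 100 (fully open); "x", "y", "z": the shift along the world's x, y, z in mm; "roll": the turn about the world's z in rad. In form: [{"fingers": .., "x": .., "y": .., "z": .., "roll": ..}, ...]. A call has 1 to 20 rows; each row is the pose to reach, as a shift and turn from the pose commanded when the call began; what a row does not reach only later rows make up. A row lasts 1/12 s, in which the tool goes at most 41.7 mm and 7.16 degrees, less where a joint would pass 70% of its speed; a pose out of reach is approached as far as the arm can. A call with a gripper value outside its range is refused whole. The fingers move at their own pace and stop on an object; FORCE is the grip in N (left out, the last holds). Time passes only in rows, so rows that repeat a pose let the fingers close. It gives the time, the measured TCP pose, the force and the opening at its end, in the units of the state.
- state(): the state, without advancing time (a new reading comes with each control period).
- get_image(name): name is "scene" or "top" or "wrist"; returns (picture, depth): 400x640x3 uint8, red, green, blue; 400x640 float32, m along the optical axis (not along the pixel's ray), 0 where there is no reading.
- get_calibration(name): a dict with "intrinsics" (3x3 intrinsics, pixels), "camera_from_world" (4x4, takes a point from world to camera coordinates); the wrist camera has in their place "mount" (4x4, takes a point from camera to tool coordinates, whose origin is the TCP and whose axes are the flange's). Camera axes: x right, y down, z forward; pixel columns grow to the right and rows downward; lengths in m; the calibration is good to about 2 mm. A picture is of the moment at which its call begins: read the wrist's pose just before it. get_calibration takes no time and is no camera call.
- hand_in(): hands the job in, once; it reports no verdict.
The state is a dict: "time_s": time; "joint_pos": joint angles; "joint_velocities": joint speeds; "effort": joint torques, N m; "eef_pos": TCP position; "orientation": TCP orientation; "wrist_force": force on the tool from outside, world axes, zero at the start; "ft_torque": the same for the moment, N m; "opening": finger opening in m.
Only numpy, scipy, OpenCV 4.12 (cv2) and the standard library are available. Lean on these libraries where they do the work, as an engineer would, in place of code of your own. Each camera call takes 0.05 s, during which the arm holds its last target. There are 200 camera calls.

## Task

The jar of the chocolate grinder has toppled over on the shop counter. Stand it upright on the red grinder base, foot down in the round collar, and turn it gently until it drops fully home on the hidden drive coupling; then let go of it. Do not slam or force the jar onto the base, and leave the gifts, the tin and the bowl where they are.

Things in the scene. Friction and masses are not known exactly. Their poses are not given: they have to be found in the camera images.
- jar_center (a point): Closed amber jar with gold cap, 120 mm long, 0.2-0.45 kg, at first lying on a flat. Point: on its axis, half-way along; z runs from foot to cap, x and y to the middles of two body flats. From the foot's underside up: round dark foot 47 mm across to 17 mm; eight-sided body 52 mm across flats (faces 21 mm wide) to 82 mm; taper; round cap 30 mm across, 90 to 120 mm.
- jar_foot (a point): Centre of the jar's underside, 60 mm below jar_center, same axes. The underside has three radial notches, 12.5 mm wide and 8 mm deep, 120 degrees apart (one along x).
- jar: The whole jar; same point and axes as jar_center.
- grinder_collar (a point): Grinder base: fixed red block, 110 x 110 mm, 60 mm high. Point: centre of the round collar's mouth in its top face (hole 51 mm across, 3 mm chamfer); z up.
- grinder_seat (a point): Centre of the collar's floor, where the foot rests when home: 12 mm below the collar's mouth, 48 mm above the counter. On it the steel drive coupling has three radial lugs, 8 mm wide, 7 mm high, 12 to 22 mm from the axis, 120 degrees apart, at an unknown angle (these axes do not show it); it turns only stiffly (0.25 N m).
- grinder: The same base; origin under its centre, on the counter. Off its angle the jar stands upright on the lugs, 7 mm too high, 5 mm deep in the collar. Turned either way by up to 120 degrees under a few newtons, its notches meet the lugs (within about 0.1 rad) and it drops 7 mm. Pushing over 60 N is too much.
- red_gift: Red gift box, 80 x 100 x 50 mm high, origin under its centre; leave alone.
- gold_gift: Gold gift box, 70 x 70 x 70 mm high, origin under its centre; leave alone.
- blue_gift: Blue gift box, 120 x 70 x 35 mm high, origin under its centre; leave alone.
- tin: Red round tin, 72 mm across, 85 mm high, origin under its centre; leave alone.
- bowl: White tasting bowl, 120 mm across, 35 mm high, filled with truffles, origin under its centre; leave alone.
Not all that is in view belongs to the job. Leave any blue or turquoise look-alike of the grinder alone.

How it is judged:
At the end, for the whole second after the job is handed in: The jar stands upright (cap up, within 0.06 rad) and centred (5 mm) in the grinder's collar, its foot within 3 mm of the collar's floor so that the lugs are in its notches, at rest and released (angle between jar_center's own z axis and vertical below 0.06 rad and horizontal distance between jar_center and grinder_seat below 0.005 m and z of jar_center in the frame of grinder_seat between 0.055 and 0.063 m and linear speed of jar below 0.02 m/s); the robot touches nothing.
It fails at once if the jar is slammed or forced onto the grinder base (over 60 N) (contact force between jar and grinder above 60 N).
It fails at once if a bystander (gift boxes, tin, bowl) is moved more than 30 mm (distance of any of red_gift, gold_gift, blue_gift, tin, bowl from where it was at the start of the episode above 0.03 m).
It also fails if it takes over 67 s, if anything falls off the work surface, if the arm or the gripper's body presses on something with over 40 N, if the wrist force passes 120 N, or if a joint passes its speed limit or range.

## Working session

There is one attempt and no reset: what is moved stays moved. The work goes in short steps, Python scripts to look and compute and a shell command to move; the robot and the scene stay as the last step left them, time stands still between calls to the robot, and variables do not carry over. Pictures are saved under pics/ and viewed, about 8 in all and at most 12, crops included, and the job is handed in when it is done.

```bash
ls; mkdir -p pics; cat > h.py <<'E'
import numpy as np, cv2
from workcell import *
def cal(n):
    c=get_calibration(n); K=np.array(c["intrinsics"])
    if n=="wrist":
        s=state(); T=np.eye(4); T[:3,:3]=s["orientation"]; T[:3,3]=s["eef_pos"]
        return K,T@np.array(c["mount"])
    return K,np.linalg.inv(np.array(c["camera_from_world"]))
def cloud(d,K,T):
    v,u=np.mgrid[:d.shape[0],:d.shape[1]]
    p=np.stack([(u-K[0,2])/K[0,0]*d,(v-K[1,2])/K[1,1]*d,d],-1)
    return p@T[:3,:3].T+T[:3,3]
def ray(u,v,z,K,T):
    r=T[:3,:3]@np.array([(u-K[0,2])/K[0,0],(v-K[1,2])/K[1,1],1]); return T[:3,3]+r*(z-T[2,3])/r[2]
def look(n,tag):
    K,T=cal(n); im,d=get_image(n); np.savez(tag,im=im,d=d,K=K,T=T)
    cv2.imwrite(f"pics/{tag}.png",im[...,::-1]); return im,d,K,T
E
python3 - <<'E'
from h import *
for n in("top","scene"):
    im,d,K,T=look(n,n); print(n,T.round(3).tolist(),K[0,0])
s=state();print(s["time_s"],s["opening"],s["eef_pos"])
E
```

```text
pics
top [[-0.009, -0.998, 0.061, 0.465], [-1.0, 0.008, -0.018, 0.01], [0.018, -0.061, -0.998, 1.147], [0.0, 0.0, 0.0, 1.0]] 365.7191464494119
scene [[0.823, 0.388, -0.414, 1.152], [0.567, -0.536, 0.625, -0.923], [0.021, -0.75, -0.661, 1.064], [0.0, 0.0, 0.0, 1.0]] 432.6520896871108
0.1 0.08569127483374614 [ 0.24541712 -0.57432861  0.23063052]
```

View pics/top.png

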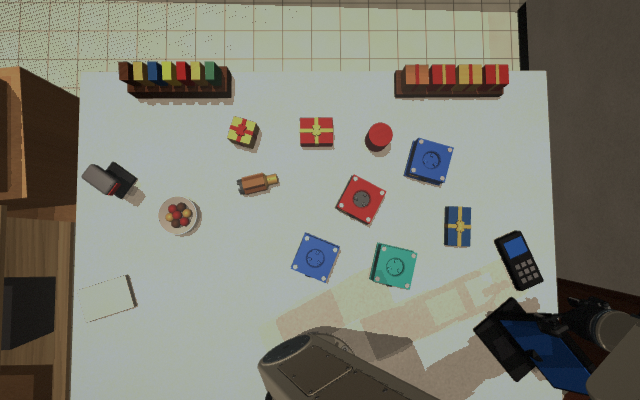

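View pics/scene.png

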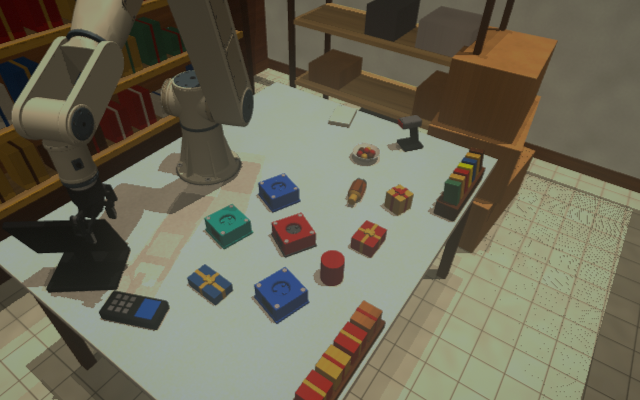

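The top view shows the amber jar lying at (257,184), with its cap to the right at (272,180) and its foot to the left at (240,187). There are four grinder-like blocks: red (361,199), blue (431,160), blue (316,257) and turquoise (395,266). Only the red one fits the description, and I'll confirm it in a close crop. The tool only rolls about z, so I'll grip the cap, swing the jar up about its foot on the counter, then carry it over.

```bash
python3 - <<'E'
from h import *
z=np.load("top.npz");im,d,K,T=[z[k] for k in("im","d","K","T")]
P=cloud(d,K,T); hsv=cv2.cvtColor(im,cv2.COLOR_RGB2HSV)
for n,(u0,u1,v0,v1),lo in(("jar",(230,285,168,200),.012),("base",(332,390,170,228),.045)):
    p=P[v0:v1,u0:u1].reshape(-1,3); p=p[(p[:,2]>lo)&(p[:,2]<.1)]
    xy=p[:,:2].astype(np.float32); print(n,len(p),p.mean(0).round(3),np.percentile(p[:,2],[5,50,95]).round(3))
    r=cv2.minAreaRect(xy*1000); print(r)
    if n=="jar":
        c=p[:,:2].mean(0); e=np.linalg.eigh(np.cov(xy.T))[1][:,1]; e=e if e[1]<0 else -e
        s=(xy-c)@e; print("axis to cap",e,np.arctan2(e[1],e[0]),"range",np.percentile(s,[1,99]))
s=state(); print(s["orientation"],s["wrist_force"])
b=cv2.resize(im[160:240,225:395],None,fx=4.5,fy=4.5,interpolation=2); cv2.imwrite("pics/crop.png",b[...,::-1])
E
```

```text
jar 601 [0.585 0.185 0.045] [0.032 0.045 0.054]
((588.2349243164062, 182.0831298828125), (52.30508041381836, 120.28863525390625), 14.161876678466797)
axis to cap [ 0.24710505 -0.9689887 ] -1.321104817477915 range [-0.05463431  0.06255369]
base 1354 [ 0.534 -0.131  0.059] [0.048 0.06  0.064]
((534.1009521484375, -131.29005432128906), (111.41616821289062, 110.28770446777344), 61.55479049682617)
[[ 9.19566648e-01  3.92933727e-01 -5.15908281e-04]
 [ 3.92934066e-01 -9.19565918e-01  1.15895955e-03]
 [-1.90173747e-05 -1.26845849e-03 -9.99999195e-01]] [ 1.15808736  0.86324083 -0.375241  ]
```

View pics/crop.png

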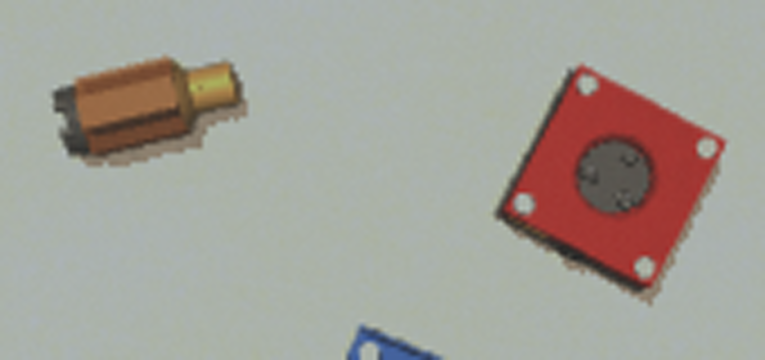

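The crop confirms it: the jar lies with its notched foot to the left and its gold cap to the right. The red block's dark collar is at (614,175), with three lugs faintly visible. Next I go above the cap.

```bash
python3 -m creep '[{"fingers":100,"z":40},{"z":60},{"x":355,"y":712,"z":60,"roll":1.417},{"x":355,"y":712,"z":60,"roll":1.417},{"x":355,"y":712,"z":60,"roll":1.417},{"x":355,"y":712,"z":60,"roll":1.417},{"x":355,"y":712,"z":60,"roll":1.417},{"x":355,"y":712,"z":60,"roll":1.417},{"x":355,"y":712,"z":60,"roll":1.417},{"x":355,"y":712,"z":60,"roll":1.417},{"x":355,"y":712,"z":60,"roll":1.417},{"x":355,"y":712,"z":60,"roll":1.417},{"x":355,"y":712,"z":60,"roll":1.417},{"x":355,"y":712,"z":60,"roll":1.417},{"x":355,"y":712,"z":60,"roll":1.417},{"x":355,"y":712,"z":60,"roll":1.417},{"x":355,"y":712,"z":60,"roll":1.417},{"x":355,"y":712,"z":60,"roll":1.417},{"x":355,"y":712,"z":60,"roll":1.417},{"x":355,"y":712,"z":60,"roll":1.417}]' 20
```

```text
invalid input at $[0]: expected keys fingers, x, y, z, roll
```

```bash
python3 -m creep '[{"fingers":100,"x":0,"y":0,"z":40,"roll":0},{"fingers":100,"x":0,"y":0,"z":60,"roll":0},{"fingers":100,"x":355,"y":712,"z":60,"roll":1.417},{"fingers":100,"x":355,"y":712,"z":60,"roll":1.417},{"fingers":100,"x":355,"y":712,"z":60,"roll":1.417},{"fingers":100,"x":355,"y":712,"z":60,"roll":1.417},{"fingers":100,"x":355,"y":712,"z":60,"roll":1.417},{"fingers":100,"x":355,"y":712,"z":60,"roll":1.417},{"fingers":100,"x":355,"y":712,"z":60,"roll":1.417},{"fingers":100,"x":355,"y":712,"z":60,"roll":1.417},{"fingers":100,"x":355,"y":712,"z":60,"roll":1.417},{"fingers":100,"x":355,"y":712,"z":60,"roll":1.417},{"fingers":100,"x":355,"y":712,"z":60,"roll":1.417},{"fingers":100,"x":355,"y":712,"z":60,"roll":1.417},{"fingers":100,"x":355,"y":712,"z":60,"roll":1.417},{"fingers":100,"x":355,"y":712,"z":60,"roll":1.417},{"fingers":100,"x":355,"y":712,"z":60,"roll":1.417},{"fingers":100,"x":355,"y":712,"z":60,"roll":1.417},{"fingers":100,"x":355,"y":712,"z":60,"roll":1.417},{"fingers":100,"x":355,"y":712,"z":60,"roll":1.417}]' 20
```

```text
time_s: 1.77
eef_pos: [0.5805, 0.0986, 0.291]
orientation: [[-0.248, 0.969, -0.0], [0.969, 0.248, -0.0], [-0.0, -0.0, -1.0]]
wrist_force: [1.5, -0.0, 0.7]
opening: 0.0853
```

```bash
python3 -m creep '[{"fingers":100,"x":20,"y":42,"z":0,"roll":0},{"fingers":100,"x":20,"y":42,"z":0,"roll":0},{"fingers":100,"x":20,"y":42,"z":0,"roll":0},{"fingers":100,"x":20,"y":42,"z":0,"roll":0}]'
cat > jar.py <<'E'
from h import *
import sys
im,d,K,T=look("wrist",sys.argv[1]); s=state()
P=cloud(d,K,T); m=(P[...,2]>.012)&(P[...,2]<.09)&(d>.1)
m&=np.hypot(P[...,0]-.588,P[...,1]-.182)<.09
n,l,st,c=cv2.connectedComponentsWithStats(m.astype(np.uint8)); k=1+st[1:,4].argmax(); p=P[l==k]
e=np.linalg.eigh(np.cov(p[:,:2].T))[1][:,1]; e=e if e[1]<0 else -e
r=cv2.minAreaRect((p[:,:2]*1000).astype(np.float32)); print("rect",r,"e",e,np.arctan2(e[1],e[0]),"ztop",np.percentile(p[:,2],[50,98]))
c=np.array(r[0])/1000
q=(p[:,:2]-c)@e; o=(p[:,:2]-c)@np.array([-e[1],e[0]])
for a,b in((-.06,-.045),(-.04,.02),(.034,.058)):
    k=(q>a)&(q<b); print(a,b,"side",np.percentile(o[k],[2,98]).round(4),"z",np.percentile(p[k,2],[5,98]).round(4))
print("tcp",np.round(s["eef_pos"],4),s["joint_pos"],s["time_s"],T.round(3).tolist())
E
python3 jar.py w1
```

```text
time_s: 2.1
eef_pos: [0.5997, 0.1383, 0.2906]
orientation: [[-0.248, 0.969, -0.002], [0.969, 0.248, -0.001], [-0.0, -0.002, -1.0]]
wrist_force: [0.7, 0.5, 1.0]
opening: 0.0855
rect ((587.6574096679688, 181.1227569580078), (51.94859313964844, 119.78994750976562), 13.392228126525879) e [ 0.22591568 -0.97414686] -1.3429134094141053 ztop [0.04540941 0.05234415]
-0.06 -0.045 side [-0.0226  0.0217] z [0.0132 0.0492]
-0.04 0.02 side [-0.0258  0.0247] z [0.0373 0.0525]
0.034 0.058 side [-0.0143  0.0138] z [0.0303 0.0409]
tcp [0.5995 0.1376 0.2908] [ 2.23410883e-01  2.89175529e-01  1.58827515e+00 -4.88303331e-04
  1.26547976e+00 -2.63633052e-02] 2.15 [[0.969, 0.238, 0.072, 0.582], [0.248, -0.925, -0.289, 0.212], [-0.002, 0.297, -0.955, 0.432], [0.0, 0.0, 0.0, 1.0]]
```

View pics/w1.png

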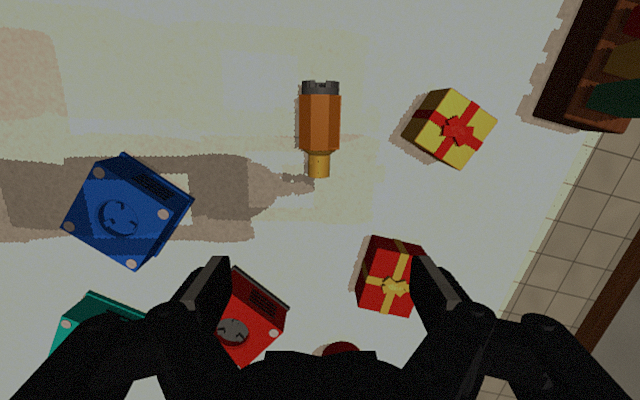

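The wrist view shows the jar upright in the picture, cap at (318,165) and foot at (320,87), with free room around it. The measured size of 120 x 52 mm and top height of 52 mm match the description. Now I descend over the cap and close with light force.

```bash
python3 -m creep '[{"fingers":100,"x":-2,"y":-1,"z":-40,"roll":-0.02},{"fingers":100,"x":-2,"y":-1,"z":-80,"roll":-0.02},{"fingers":100,"x":-2,"y":-1,"z":-120,"roll":-0.02},{"fingers":100,"x":-2,"y":-1,"z":-160,"roll":-0.02},{"fingers":100,"x":-2,"y":-1,"z":-200,"roll":-0.02},{"fingers":100,"x":-2,"y":-1,"z":-230,"roll":-0.02},{"fingers":100,"x":-2,"y":-1,"z":-255,"roll":-0.02},{"fingers":100,"x":-2,"y":-1,"z":-275,"roll":-0.02},{"fingers":100,"x":-2,"y":-1,"z":-284,"roll":-0.02},{"fingers":60,"x":-2,"y":-1,"z":-284,"roll":-0.02},{"fingers":20,"x":-2,"y":-1,"z":-284,"roll":-0.02},{"fingers":20,"x":-2,"y":-1,"z":-284,"roll":-0.02},{"fingers":20,"x":-2,"y":-1,"z":-284,"roll":-0.02},{"fingers":20,"x":-2,"y":-1,"z":-284,"roll":-0.02},{"fingers":20,"x":-2,"y":-1,"z":-284,"roll":-0.02},{"fingers":20,"x":-2,"y":-1,"z":-284,"roll":-0.02},{"fingers":20,"x":-2,"y":-1,"z":-284,"roll":-0.02}]' 20
```

```text
time_s: 3.57
eef_pos: [0.5992, 0.1374, 0.0086]
orientation: [[-0.228, 0.974, 0.002], [0.974, 0.228, 0.0], [-0.0, 0.002, -1.0]]
wrist_force: [0.1, -3.1, 7.3]
opening: 0.0295
```

The grip holds at 29.5 mm, which is the cap. The fingertips would foul the taper during the swing, so I'll regrip 5 mm nearer the cap end and 4 mm higher.

```bash
python3 -m creep '[{"fingers":55,"x":0,"y":0,"z":0,"roll":0},{"fingers":55,"x":0,"y":0,"z":0,"roll":0},{"fingers":55,"x":0,"y":0,"z":2,"roll":0},{"fingers":55,"x":1,"y":-5,"z":5,"roll":0},{"fingers":55,"x":1,"y":-5,"z":5,"roll":0},{"fingers":20,"x":1,"y":-5,"z":5,"roll":0},{"fingers":20,"x":1,"y":-5,"z":5,"roll":0},{"fingers":20,"x":1,"y":-5,"z":5,"roll":0},{"fingers":20,"x":1,"y":-5,"z":5,"roll":0},{"fingers":20,"x":1,"y":-5,"z":5,"roll":0},{"fingers":20,"x":1,"y":-5,"z":5,"roll":0}]' 20
```

```text
time_s: 4.48
eef_pos: [0.5994, 0.1323, 0.0124]
orientation: [[-0.228, 0.974, 0.0], [0.974, 0.228, -0.0], [-0.0, 0.0, -1.0]]
wrist_force: [-0.4, -3.4, 4.7]
opening: 0.0292
```

```bash
python3 -m creep '[{"fingers":20,"x":-0.5,"y":2.5,"z":8,"roll":0},{"fingers":20,"x":-1.3,"y":5.6,"z":17,"roll":0},{"fingers":20,"x":-2,"y":9.5,"z":26,"roll":0},{"fingers":20,"x":-3.3,"y":14.3,"z":34,"roll":0},{"fingers":20,"x":-4.6,"y":19.5,"z":42,"roll":0},{"fingers":20,"x":-6,"y":25.8,"z":50,"roll":0},{"fingers":20,"x":-7.5,"y":32.5,"z":57,"roll":0},{"fingers":20,"x":-9.3,"y":39.7,"z":63,"roll":0},{"fingers":20,"x":-11,"y":47.5,"z":69,"roll":0},{"fingers":20,"x":-13,"y":55.8,"z":74,"roll":0},{"fingers":20,"x":-15,"y":64.5,"z":78,"roll":0},{"fingers":20,"x":-17,"y":73.4,"z":82,"roll":0},{"fingers":20,"x":-17,"y":73.4,"z":82,"roll":0}]' 20; python3 -c "
from h import *
look('scene','s2'); im=cv2.imread('pics/s2.png'); cv2.imwrite('pics/s2c.png',cv2.resize(im[130:280,260:440],None,fx=4,fy=4))"
```

```text
time_s: 5.57
eef_pos: [0.5822, 0.2078, 0.0951]
orientation: [[-0.229, 0.973, 0.001], [0.973, 0.229, 0.001], [0.001, 0.001, -1.0]]
wrist_force: [0.6, 0.1, -2.9]
opening: 0.0291
```

View pics/s2c.png

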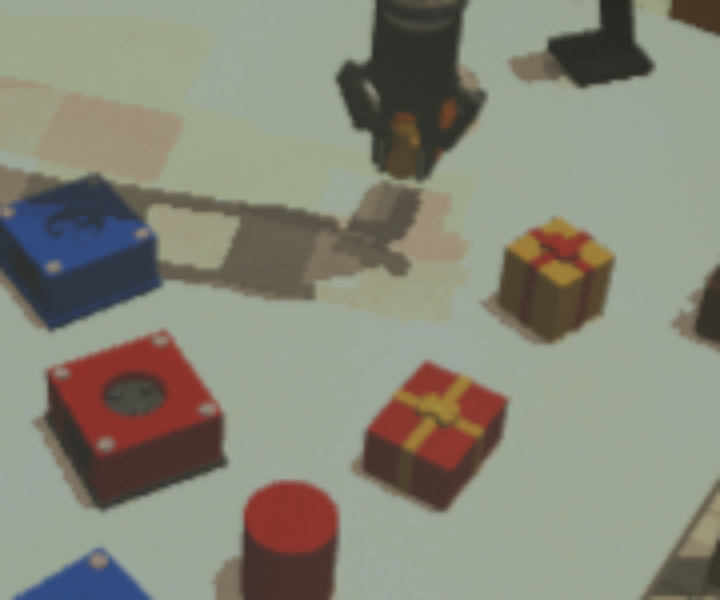

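The jar is still about level in the grip (cap at crop (405,150), body behind it). The full 22 mm of pad contact holds it too well to pivot. I'll put it down and regrip just the last ~9 mm of the cap, so it can swing.

```bash
python3 -m creep '[{"fingers":20,"x":5,"y":-25,"z":0,"roll":0},{"fingers":20,"x":11,"y":-50,"z":-10,"roll":0},{"fingers":20,"x":17,"y":-75,"z":-25,"roll":0},{"fingers":20,"x":17,"y":-75,"z":-40,"roll":0},{"fingers":20,"x":17,"y":-75,"z":-52,"roll":0},{"fingers":20,"x":17,"y":-75,"z":-62,"roll":0},{"fingers":20,"x":17,"y":-75,"z":-70,"roll":0},{"fingers":20,"x":17,"y":-75,"z":-76,"roll":0},{"fingers":20,"x":17,"y":-75,"z":-80,"roll":0},{"fingers":20,"x":17,"y":-75,"z":-82,"roll":0},{"fingers":20,"x":17,"y":-75,"z":-82,"roll":0},{"fingers":55,"x":17,"y":-75,"z":-82,"roll":0},{"fingers":55,"x":17,"y":-75,"z":-82,"roll":0},{"fingers":55,"x":18.5,"y":-81,"z":-82,"roll":0},{"fingers":55,"x":19.5,"y":-86.5,"z":-82,"roll":0},{"fingers":55,"x":19.5,"y":-86.5,"z":-82,"roll":0},{"fingers":55,"x":19.5,"y":-86.5,"z":-82,"roll":0}]' 20; sed 's/0.013/0.013/' jar.py >/dev/null; python3 jar.py w2
```

```text
time_s: 7.03
eef_pos: [0.6019, 0.1188, 0.0123]
orientation: [[-0.227, 0.974, 0.0], [0.974, 0.227, 0.0], [0.0, 0.0, -1.0]]
wrist_force: [-0.4, 0.2, -0.5]
opening: 0.0472
rect ((590.0526733398438, 173.03448486328125), (52.50390625, 104.52188110351562), 13.562163352966309) e [ 0.23570456 -0.97182476] -1.3328528366268018 ztop [0.04288789 0.05184011]
-0.06 -0.045 side [-0.0257  0.0259] z [0.0356 0.041 ]
-0.04 0.02 side [-0.025  0.025] z [0.037  0.0519]
0.034 0.058 side [-0.0139  0.0137] z [0.0303 0.0405]
tcp [0.6018 0.119  0.0123] [ 1.92759272e-01  6.07935777e-01  1.79644949e+00  8.55373452e-05
  7.37116887e-01 -3.65864062e-02] 7.0833 [[0.974, 0.217, 0.067, 0.585], [0.227, -0.93, -0.289, 0.193], [-0.001, 0.297, -0.955, 0.154], [0.0, 0.0, 0.0, 1.0]]
```

```bash
python3 -m creep '[{"fingers":20,"x":0,"y":0,"z":0,"roll":0},{"fingers":20,"x":0,"y":0,"z":0,"roll":0},{"fingers":20,"x":0,"y":0,"z":0,"roll":0},{"fingers":20,"x":0,"y":0,"z":0,"roll":0},{"fingers":20,"x":0,"y":0,"z":0,"roll":0},{"fingers":20,"x":-0.6,"y":2.6,"z":10,"roll":0},{"fingers":20,"x":-1.3,"y":5.8,"z":20,"roll":0},{"fingers":20,"x":-2.3,"y":10,"z":29,"roll":0},{"fingers":20,"x":-3.4,"y":14.7,"z":38,"roll":0},{"fingers":20,"x":-4.8,"y":20.5,"z":47,"roll":0},{"fingers":20,"x":-6.3,"y":27,"z":55,"roll":0},{"fingers":20,"x":-8,"y":34,"z":62,"roll":0},{"fingers":20,"x":-9.7,"y":41.6,"z":69,"roll":0},{"fingers":20,"x":-11.7,"y":50,"z":75,"roll":0},{"fingers":20,"x":-13.7,"y":58.6,"z":80,"roll":0},{"fingers":20,"x":-16,"y":68,"z":85,"roll":0},{"fingers":20,"x":-18,"y":77.3,"z":88,"roll":0},{"fingers":20,"x":-18,"y":77.3,"z":88,"roll":0}]' 20; python3 -c "
from h import *
look('scene','s3'); im=cv2.imread('pics/s3.png'); cv2.imwrite('pics/s3c.png',cv2.resize(im[130:220,310:420],None,fx=6,fy=6,interpolation=2))"
```

```text
time_s: 8.58
eef_pos: [0.5836, 0.1988, 0.1009]
orientation: [[-0.229, 0.973, 0.001], [0.973, 0.229, 0.001], [0.001, 0.001, -1.0]]
wrist_force: [0.2, 0.1, -2.7]
opening: 0.029
```

View pics/s3c.png

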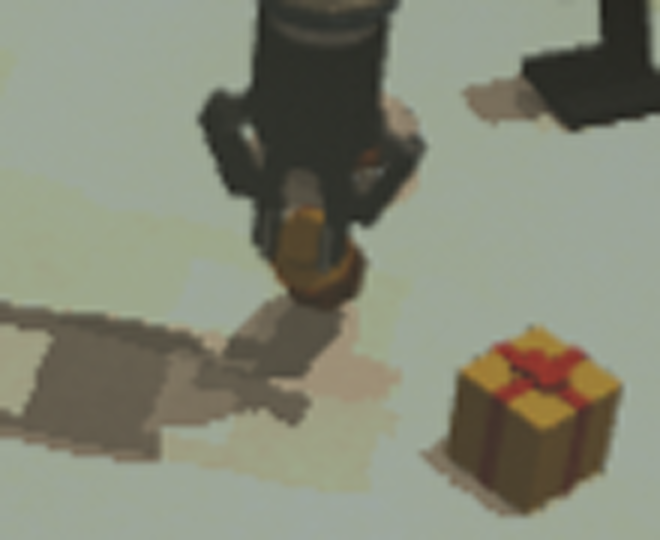

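The jar now droops below the gripper, partly tilted (its body shows at crop (330,285)). I'll measure the tilt from the wrist depth.

```bash
cat > tilt.py <<'E'
from h import *
import sys
im,d,K,T=look("wrist",sys.argv[1]); s=state(); R=np.array(s["orientation"]); t=np.array(s["eef_pos"])
P=cloud(d,K,T)-t; a=-R[:,0]*1.; a=-a  # tool x (points to +y side: foot side)
q=P@R[:,0]; o=P@R[:,1]; z=P[...,2]+t[2]
m=(abs(o)<.009)&(q>-.03)&(q<.16)&(z>.01)&(z<t[2]+.06)&(d>.06)
print("n",m.sum(),"tcp",t.round(4),s["time_s"],"open",s["opening"])
for lo in np.arange(-.03,.16,.01):
    k=m&(q>=lo)&(q<lo+.01)
    if k.sum()>5: print(round(lo,3),k.sum(),"z",np.percentile(z[k],[5,50,95]).round(4),im[k].mean(0).round())
E
python3 tilt.py w3
```

```text
n 7561 tcp [0.5835 0.1971 0.1001] 8.6833 open 0.028591882104477176
-0.01 166 z [0.1062 0.1087 0.1109] [85. 67. 35.]
0.0 358 z [0.1117 0.1159 0.1197] [75. 53. 19.]
0.01 965 z [0.1157 0.1205 0.1233] [104.  75.  28.]
0.02 1121 z [0.1052 0.1112 0.1167] [130.  95.  37.]
0.03 838 z [0.1002 0.102  0.1058] [140. 103.  39.]
0.04 799 z [0.101  0.1023 0.1037] [139.  95.  34.]
0.05 931 z [0.0907 0.0961 0.1014] [109.  54.  11.]
0.06 799 z [0.0797 0.0851 0.09  ] [109.  54.  11.]
0.07 683 z [0.0689 0.0739 0.079 ] [109.  54.  11.]
0.08 589 z [0.0579 0.0628 0.0676] [107.  54.  11.]
0.09 312 z [0.0397 0.0491 0.0572] [84. 57. 35.]
```

View pics/w3.png

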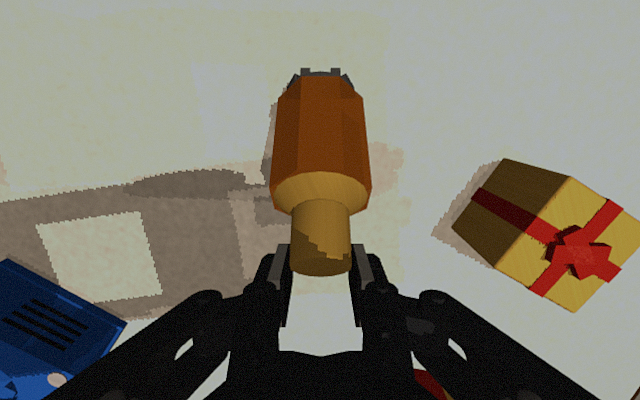

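The jar hangs 48° below level in the grip (cap at (320,240), foot at (320,75) in the wrist view). Abrupt starts up and toward the foot side, with gentle returns, should let gravity and inertia swing it further down.

```bash
python3 -m creep '[{"fingers":20,"x":0,"y":0,"z":15,"roll":0},{"fingers":20,"x":0,"y":0,"z":15,"roll":0},{"fingers":20,"x":-6,"y":25,"z":47,"roll":0},{"fingers":20,"x":-9,"y":38,"z":65,"roll":0},{"fingers":20,"x":-10,"y":44,"z":70,"roll":0},{"fingers":20,"x":-9,"y":39,"z":60,"roll":0},{"fingers":20,"x":-7,"y":28,"z":46,"roll":0},{"fingers":20,"x":-4,"y":16,"z":32,"roll":0},{"fingers":20,"x":-2,"y":6,"z":22,"roll":0},{"fingers":20,"x":0,"y":0,"z":17,"roll":0},{"fingers":20,"x":-7,"y":31,"z":45,"roll":0},{"fingers":20,"x":-11,"y":46,"z":60,"roll":0},{"fingers":20,"x":-12,"y":50,"z":66,"roll":0},{"fingers":20,"x":-12,"y":50,"z":66,"roll":0}]' 20; python3 tilt.py w4 | cut -c1-60
```

```text
time_s: 9.85
eef_pos: [0.5725, 0.2474, 0.1672]
orientation: [[-0.229, 0.973, 0.002], [0.973, 0.229, 0.001], [0.0, 0.002, -1.0]]
wrist_force: [0.7, 0.6, -2.6]
opening: 0.0286
n 4811 tcp [0.5719 0.2464 0.1661] 9.9 open 0.028840971527787
-0.02 9 z [0.1772 0.1775 0.1781] [128. 127. 116.]
-0.01 560 z [0.1779 0.1788 0.1799] [82. 59. 24.]
0.0 681 z [0.179  0.1799 0.1811] [81. 57. 21.]
0.01 1340 z [0.1574 0.1782 0.1816] [90. 65. 23.]
0.02 832 z [0.1459 0.1496 0.1619] [136. 102.  39.]
0.03 1029 z [0.0927 0.1289 0.1455] [73. 39. 12.]
0.04 76 z [0.0794 0.0831 0.0868] [57. 29. 10.]
0.14 108 z [0.0294 0.0335 0.035 ] [153. 152. 144.]
0.15 176 z [0.0202 0.0292 0.0344] [158. 148. 134.]
```

Nearly upright now (cap top at 0.18 m, about 6° off). I'll lower it to the counter so the flat foot squares it up.

```bash
python3 -m creep '[{"fingers":20,"x":0,"y":0,"z":-12,"roll":0},{"fingers":20,"x":0,"y":0,"z":-28,"roll":0},{"fingers":20,"x":0,"y":0,"z":-42,"roll":0},{"fingers":20,"x":0,"y":0,"z":-50,"roll":0},{"fingers":20,"x":0,"y":0,"z":-53,"roll":0},{"fingers":20,"x":0,"y":0,"z":-56,"roll":0},{"fingers":20,"x":0,"y":0,"z":-58,"roll":0},{"fingers":20,"x":0,"y":0,"z":-60,"roll":0},{"fingers":20,"x":0,"y":0,"z":-61,"roll":0},{"fingers":20,"x":0,"y":0,"z":-61,"roll":0}]' 20; cat > cap.py <<'E'
from h import *
import sys
im,d,K,T=look("wrist",sys.argv[1]); s=state(); R=np.array(s["orientation"]); t=np.array(s["eef_pos"])
P=cloud(d,K,T); D=P-t; q=D@R[:,0]; o=D@R[:,1]
m=(abs(o)<.013)&(abs(q)<.02)&(d>.05)&(d<.3); zt=np.percentile(P[m][:,2],90); m&=abs(P[...,2]-zt)<.003+0*q
p=P[m]; A=np.c_[q[m],o[m],np.ones(m.sum())]; c=np.linalg.lstsq(A,p[:,2],rcond=None)[0]
print("captop z",c[2].round(4),"tilt q,o",c[:2].round(3),"n",m.sum(),"centre q,o mm",(1e3*np.array([q[m].min()+q[m].max(),o[m].min()+o[m].max()])/2).round(1),"q range",q[m].min().round(4),q[m].max().round(4))
print("tcp",t.round(4),"F",np.round(s["wrist_force"],1),"open",round(s["opening"],4),"t",s["time_s"],"j6",s["joint_pos"][5])
E
python3 cap.py w5
```

```text
time_s: 10.73
eef_pos: [0.5731, 0.2474, 0.1075]
orientation: [[-0.228, 0.974, 0.003], [0.974, 0.228, 0.002], [0.001, 0.003, -1.0]]
wrist_force: [-1.7, -0.2, 9.1]
opening: 0.0288
captop z 0.1917 tilt q,o [0.162 0.004] n 1550 centre q,o mm [13.9  0. ] q range 0.0091 0.0187
tcp [0.573  0.2474 0.1076] F [-2.6  0.   8.5] open 0.0287 t 10.7833 j6 0.17481866019600126
```

The foot is in contact (about 9 N). I'll release, rise and look.

```bash
python3 -m creep '[{"fingers":40,"x":0,"y":0,"z":0,"roll":0},{"fingers":60,"x":0,"y":0,"z":0,"roll":0},{"fingers":60,"x":0,"y":0,"z":0,"roll":0},{"fingers":60,"x":0,"y":0,"z":10,"roll":0},{"fingers":80,"x":0,"y":0,"z":40,"roll":0},{"fingers":80,"x":0,"y":0,"z":80,"roll":0},{"fingers":80,"x":0,"y":0,"z":110,"roll":0},{"fingers":80,"x":0,"y":0,"z":120,"roll":0},{"fingers":80,"x":0,"y":0,"z":120,"roll":0},{"fingers":80,"x":0,"y":0,"z":120,"roll":0}]' 20
cat > stand.py <<'E'
from h import *
import sys
z=np.load(sys.argv[1]+".npz");im,d,K,T=[z[k] for k in("im","d","K","T")]
P=cloud(d,K,T); s=state(); t=np.array(s["eef_pos"])
m=(np.hypot(P[...,0]-t[0],P[...,1]-t[1])<.08)&(P[...,2]>.112)&(P[...,2]<.128)&(d>.1)
n,l,st,c=cv2.connectedComponentsWithStats(m.astype(np.uint8))
for k in range(1,n):
    if st[k,4]<80: continue
    p=P[l==k]; A=np.c_[p[:,:2]-p[:,:2].mean(0),np.ones(len(p))]; f=np.linalg.lstsq(A,p[:,2],rcond=None)[0]
    print(st[k],"circle",cv2.minEnclosingCircle((p[:,:2]*1000).astype(np.float32)),"z",p[:,2].mean().round(4),"slope",f[:2].round(3))
print("tcp",t.round(4),s["time_s"])
E
python3 -c "
from h import *
look('wrist','w6')"; python3 stand.py w6
```

```text
time_s: 11.62
eef_pos: [0.5716, 0.2466, 0.2254]
orientation: [[-0.228, 0.974, 0.001], [0.974, 0.228, 0.0], [0.0, 0.001, -1.0]]
wrist_force: [-0.5, 0.4, -0.2]
opening: 0.0683
[303 163  35  36 985] circle ((568.7681274414062, 262.1519775390625), 14.937847137451172) z 0.1189 slope [ 0.008 -0.03 ]
tcp [0.571  0.2463 0.2242] 11.6667
```

View pics/w6.png

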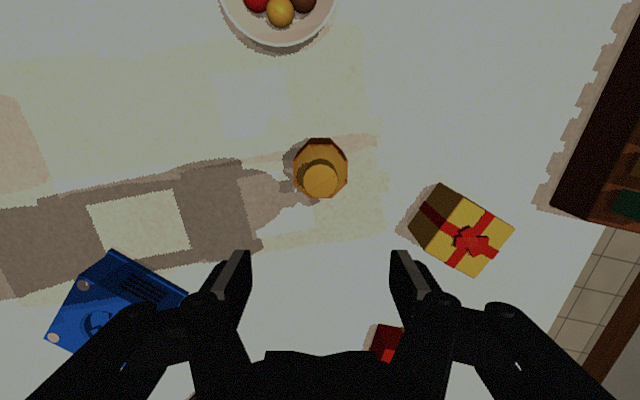

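The jar stands upright on the counter: cap at (320,180), cap-top circle 30 mm across at (0.569, 0.262), z 0.119. Before regrasping I'll fly over to the base, to measure its collar with the same camera.

```bash
python3 -m creep '[{"fingers":80,"x":-34,"y":-393,"z":0,"roll":0},{"fingers":80,"x":-34,"y":-393,"z":0,"roll":0},{"fingers":80,"x":-34,"y":-393,"z":0,"roll":0},{"fingers":80,"x":-34,"y":-393,"z":0,"roll":0},{"fingers":80,"x":-34,"y":-393,"z":0,"roll":0},{"fingers":80,"x":-34,"y":-393,"z":0,"roll":0},{"fingers":80,"x":-34,"y":-393,"z":0,"roll":0},{"fingers":80,"x":-34,"y":-393,"z":0,"roll":0},{"fingers":80,"x":-34,"y":-393,"z":0,"roll":0},{"fingers":80,"x":-34,"y":-393,"z":0,"roll":0},{"fingers":80,"x":-34,"y":-393,"z":0,"roll":0},{"fingers":80,"x":-34,"y":-393,"z":0,"roll":0},{"fingers":80,"x":-34,"y":-393,"z":0,"roll":0},{"fingers":80,"x":-34,"y":-393,"z":0,"roll":0},{"fingers":80,"x":-34,"y":-393,"z":0,"roll":0}]'
python3 - <<'E'
from h import *
im,d,K,T=look("wrist","w7"); P=cloud(d,K,T); hsv=cv2.cvtColor(im,cv2.COLOR_RGB2HSV)
w=np.hypot(P[...,0]-.534,P[...,1]+.131)<.085
m=(w&(abs(P[...,2]-.06)<.006)).astype(np.uint8)
pts=P[m>0]; print("top z",np.median(pts[:,2]),cv2.minAreaRect((pts[:,:2]*1000).astype(np.float32)))
# collar: non-red hole inside: rim edges by ray at z=.06
red=((hsv[...,1]>120)&((hsv[...,0]<12)|(hsv[...,0]>170))&w).astype(np.uint8)
fl=w&(abs(P[...,2]-.048)<.0035)&(np.hypot(P[...,0]-.534,P[...,1]+.131)<.035); lug=w&(abs(P[...,2]-.055)<.003)&(np.hypot(P[...,0]-.534,P[...,1]+.131)<.024)
print("floor",fl.sum(),cv2.minEnclosingCircle((P[fl][:,:2]*1000).astype(np.float32)))
h=cv2.findContours(1-red,cv2.RETR_LIST,cv2.CHAIN_APPROX_NONE)[0]
for c in h:
    a=cv2.contourArea(c)
    if 800<a<12000:
        q=np.array([ray(u,v,.06,K,T)[:2] for u,v in c[:,0]])*1000
        print("hole",a,cv2.fitEllipse(c),cv2.fitEllipse(q.astype(np.float32)))
L=P[lug]; print("lug pts",len(L))
u,v=[int(x) for x in np.argwhere(w).mean(0)[::-1]]
cv2.imwrite("pics/w7c.png",cv2.resize(im[max(v-70,0):v+70,max(u-80,0):u+80,::-1],None,fx=4,fy=4,interpolation=2))
n,l,st,c=cv2.connectedComponentsWithStats(lug.astype(np.uint8))
for k in range(1,n):
    if st[k,4]>15: print(st[k],P[l==k].mean(0).round(4))
print(state()["eef_pos"],state()["joint_pos"])
E
```

```text
time_s: 12.92
eef_pos: [0.5377, -0.145, 0.2248]
orientation: [[-0.23, 0.973, -0.001], [0.973, 0.23, 0.0], [0.001, -0.001, -1.0]]
wrist_force: [-0.8, 0.1, 1.1]
opening: 0.0679
top z 0.059129373702945354 ((532.6985473632812, -132.98590087890625), (110.23745727539062, 110.48050689697266), 61.5565071105957)
floor 1555 ((532.7101440429688, -133.28164672851562), 25.484020233154297)
hole 1519.5 ((317.6112365722656, 166.99600219726562), (43.677703857421875, 44.379066467285156), 134.0722198486328) ((531.7911376953125, -129.81178283691406), (44.50722122192383, 45.30392837524414), 37.593631744384766)
hole 11672.5 ((317.6032409667969, 165.2297821044922), (127.17337799072266, 128.1022186279297), 103.9307861328125) ((532.1908569335938, -131.61048889160156), (129.98153686523438, 130.2740936279297), 7.808479309082031)
lug pts 260
[325 146  18  21  27] [ 0.5469 -0.1132  0.0565]
[319 149  11  11  78] [ 0.5351 -0.1159  0.0541]
[297 167  10   9  74] [ 0.5168 -0.1386  0.054 ]
[323 176  11  12  73] [ 0.5459 -0.1431  0.054 ]
[ 0.53781065 -0.14515248  0.2250423 ] [-2.66379848e-01  2.54484283e-01  1.78641501e+00  1.33102385e-04
  1.10111596e+00 -4.98111598e-01]
```

View pics/w7c.png

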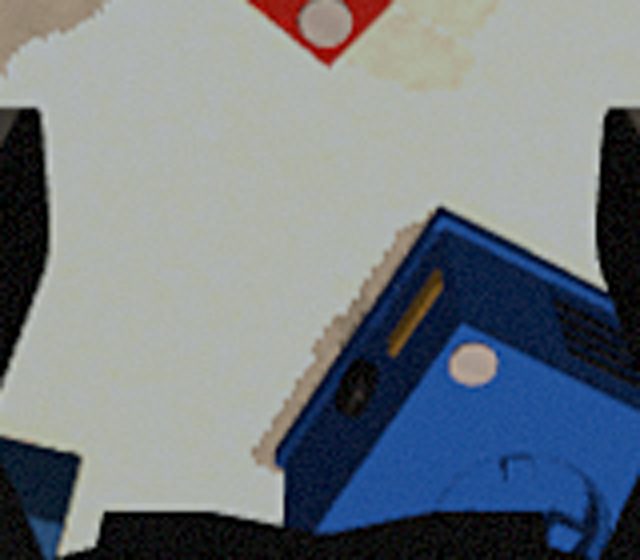

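The crop window missed the collar, but the numbers are consistent: top centre (532.7,-133.0), floor circle (532.7,-133.3) with r 25.5, and lug centroid (532.6,-132.5), top z 59 mm. Lugs are at about 81° mod 120°. Back to the jar.

```bash
python3 -m creep '[{"fingers":80,"x":31,"y":407,"z":0,"roll":0},{"fingers":80,"x":31,"y":407,"z":0,"roll":0},{"fingers":80,"x":31,"y":407,"z":0,"roll":0},{"fingers":80,"x":31,"y":407,"z":0,"roll":0},{"fingers":80,"x":31,"y":407,"z":0,"roll":0},{"fingers":80,"x":31,"y":407,"z":0,"roll":0},{"fingers":80,"x":31,"y":407,"z":0,"roll":0},{"fingers":80,"x":31,"y":407,"z":0,"roll":0},{"fingers":80,"x":31,"y":407,"z":0,"roll":0},{"fingers":80,"x":31,"y":407,"z":0,"roll":0},{"fingers":80,"x":31,"y":407,"z":0,"roll":0},{"fingers":80,"x":31,"y":407,"z":0,"roll":0},{"fingers":80,"x":31,"y":407,"z":0,"roll":0},{"fingers":80,"x":31,"y":407,"z":0,"roll":0},{"fingers":80,"x":31,"y":407,"z":0,"roll":0}]'; python3 -c "
from h import *
look('wrist','w8')"; python3 stand.py w8
```

```text
time_s: 14.22
eef_pos: [0.5687, 0.2596, 0.2254]
orientation: [[-0.227, 0.974, -0.0], [0.974, 0.227, -0.0], [-0.0, -0.0, -1.0]]
wrist_force: [-1.0, -0.4, -0.9]
opening: 0.0682
[303 178  35  36 953] circle ((568.5902709960938, 261.9301452636719), 14.908662796020508) z 0.1189 slope [ 0.012 -0.042]
tcp [0.5688 0.2596 0.2254] 14.2667
```

```bash
python3 -m creep '[{"fingers":80,"x":0,"y":2,"z":-30,"roll":0},{"fingers":80,"x":0,"y":2,"z":-65,"roll":0},{"fingers":80,"x":0,"y":2,"z":-95,"roll":0},{"fingers":80,"x":0,"y":2,"z":-115,"roll":0},{"fingers":80,"x":0,"y":2,"z":-127,"roll":0},{"fingers":80,"x":0,"y":2,"z":-132,"roll":0},{"fingers":60,"x":0,"y":2,"z":-132,"roll":0},{"fingers":40,"x":0,"y":2,"z":-132,"roll":0},{"fingers":20,"x":0,"y":2,"z":-132,"roll":0},{"fingers":20,"x":0,"y":2,"z":-132,"roll":0},{"fingers":20,"x":0,"y":2,"z":-132,"roll":0},{"fingers":20,"x":0,"y":2,"z":-132,"roll":0},{"fingers":20,"x":0,"y":2,"z":-132,"roll":0},{"fingers":20,"x":0,"y":2,"z":-110,"roll":0},{"fingers":20,"x":0,"y":2,"z":-80,"roll":0},{"fingers":20,"x":0,"y":2,"z":-45,"roll":0},{"fingers":20,"x":0,"y":2,"z":-20,"roll":0},{"fingers":20,"x":0,"y":2,"z":-20,"roll":0}]' 45; python3 tilt.py w9 | cut -c1-40
```

```text
time_s: 15.77
eef_pos: [0.5716, 0.2641, 0.2118]
orientation: [[-0.228, 0.974, 0.009], [0.974, 0.228, 0.004], [0.002, 0.009, -1.0]]
wrist_force: [0.9, 1.1, -1.9]
opening: 0.0289
n 5400 tcp [0.5705 0.2635 0.2089] 15.816
-0.02 274 z [0.235  0.2359 0.2368] [86. 
-0.01 772 z [0.2352 0.236  0.2368] [80. 
0.0 879 z [0.2344 0.236  0.2369] [80. 57
0.01 1776 z [0.2015 0.2185 0.2362] [95. 
0.02 1174 z [0.1394 0.1859 0.2004] [76. 
0.12 18 z [0.0328 0.034  0.0354] [153. 1
0.13 117 z [0.0256 0.0326 0.0349] [154. 
0.14 186 z [0.018  0.0274 0.0345] [150. 
0.15 204 z [0.0124 0.023  0.0316] [143.
```

The jar is held upright with the cap top level, foot bottom about 0.112 m up. Carrying it over the collar.

```bash
python3 -m creep '[{"fingers":20,"x":-2,"y":-20,"z":0,"roll":0},{"fingers":20,"x":-5,"y":-50,"z":0,"roll":0},{"fingers":20,"x":-8,"y":-85,"z":0,"roll":0},{"fingers":20,"x":-11,"y":-120,"z":0,"roll":0},{"fingers":20,"x":-14,"y":-155,"z":0,"roll":0},{"fingers":20,"x":-17,"y":-190,"z":0,"roll":0},{"fingers":20,"x":-20,"y":-225,"z":0,"roll":0},{"fingers":20,"x":-24,"y":-260,"z":0,"roll":0},{"fingers":20,"x":-27,"y":-295,"z":0,"roll":0},{"fingers":20,"x":-30,"y":-330,"z":0,"roll":0},{"fingers":20,"x":-33,"y":-360,"z":0,"roll":0},{"fingers":20,"x":-35,"y":-382,"z":0,"roll":0},{"fingers":20,"x":-36,"y":-395,"z":0,"roll":0},{"fingers":20,"x":-36,"y":-395,"z":0,"roll":0},{"fingers":20,"x":-36,"y":-395,"z":0,"roll":0},{"fingers":20,"x":-36,"y":-395,"z":0,"roll":0},{"fingers":20,"x":-36,"y":-395,"z":0,"roll":0}]'; python3 - <<'E'
from h import *
im,d,K,T=look("wrist","w10"); P=cloud(d,K,T); s=state(); t=np.array(s["eef_pos"])
m=(np.hypot(P[...,0]-.533,P[...,1]+.133)<.085)&(abs(P[...,2]-.06)<.005)
print("base",cv2.minAreaRect((P[m][:,:2]*1000).astype(np.float32)))
r=np.hypot(P[...,0]-t[0],P[...,1]-t[1])
for a,b in((.1,.13),(.13,.16),(.16,.19),(.225,.25)):
    k=(r<.05)&(P[...,2]>a)&(P[...,2]<b)&(d>.05); print(a,k.sum(),np.percentile(P[k][:,2],95) if k.any() else 0)
k=(r<.014)&(P[...,2]>.225)&(P[...,2]<.25); q=P[k]; A=np.c_[q[:,:2]-q[:,:2].mean(0),np.ones(len(q))]; print("cap",q.mean(0),np.linalg.lstsq(A,q[:,2],rcond=None)[0])
print(t,s["wrist_force"],s["time_s"])
E
```

```text
time_s: 17.23
eef_pos: [0.5327, -0.1311, 0.205]
orientation: [[-0.229, 0.973, -0.0], [0.973, 0.229, 0.001], [0.001, -0.0, -1.0]]
wrist_force: [-0.3, -0.1, -1.7]
opening: 0.0289
base ((532.7110595703125, -132.89439392089844), (110.07331848144531, 110.31407928466797), 61.518619537353516)
0.1 91 0.12980352352789165
0.13 720 0.1585244638403473
0.16 1127 0.18899488341709847
0.225 6018 0.24856561210973627
cap [ 0.53222988 -0.13039004  0.22928201] [-0.03964605 -0.0416327   0.22928201]
[ 0.53278503 -0.13111976  0.20509555] [ 0.43338272 -0.69768738 -2.54710015] 17.2833
```

View pics/w10.png

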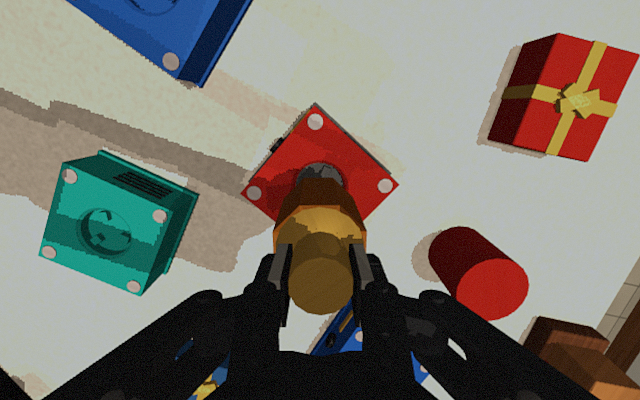

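The jar hangs upright over the red base (cap (320,270), collar (320,175)). I correct y by 2 mm and lower slowly.

```bash
python3 -m creep '[{"fingers":20,"x":0,"y":-2,"z":-15,"roll":0},{"fingers":20,"x":0,"y":-2,"z":-30,"roll":0},{"fingers":20,"x":0,"y":-2,"z":-40,"roll":0},{"fingers":20,"x":0,"y":-2,"z":-45,"roll":0},{"fingers":20,"x":0,"y":-2,"z":-47,"roll":0},{"fingers":20,"x":0,"y":-2,"z":-49,"roll":0},{"fingers":20,"x":0,"y":-2,"z":-51,"roll":0},{"fingers":20,"x":0,"y":-2,"z":-52,"roll":0},{"fingers":20,"x":0,"y":-2,"z":-53,"roll":0},{"fingers":20,"x":0,"y":-2,"z":-54,"roll":0},{"fingers":20,"x":0,"y":-2,"z":-55,"roll":0},{"fingers":20,"x":0,"y":-2,"z":-55,"roll":0}]'
```

```text
time_s: 18.28
eef_pos: [0.5327, -0.1344, 0.1503]
orientation: [[-0.228, 0.974, 0.0], [0.974, 0.228, 0.0], [0.0, 0.0, -1.0]]
wrist_force: [-0.1, 0.6, -2.0]
opening: 0.0288
```

```bash
python3 -m creep '[{"fingers":20,"x":0,"y":1,"z":-0.5,"roll":0},{"fingers":20,"x":0,"y":1,"z":-1,"roll":0},{"fingers":20,"x":0,"y":1,"z":-1.5,"roll":0},{"fingers":20,"x":0,"y":1,"z":-2,"roll":0},{"fingers":20,"x":0,"y":1,"z":-2.5,"roll":0},{"fingers":20,"x":0,"y":1,"z":-3,"roll":0},{"fingers":20,"x":0,"y":1,"z":-3,"roll":0},{"fingers":20,"x":0,"y":1,"z":-3,"roll":0}]'
```

```text
time_s: 18.95
eef_pos: [0.5335, -0.134, 0.1494]
orientation: [[-0.228, 0.974, 0.002], [0.974, 0.228, -0.001], [-0.002, 0.002, -1.0]]
wrist_force: [-4.8, -1.7, 18.5]
opening: 0.0284
```

Contact at about 20 N with the foot ~4 mm into the mouth, so it is resting on the lugs. I ease off to a few newtons and turn gently.

```bash
python3 -m creep '[{"fingers":20,"x":0,"y":0,"z":1.2,"roll":0},{"fingers":20,"x":0,"y":0,"z":1.2,"roll":0.04},{"fingers":20,"x":0,"y":0,"z":1.2,"roll":0.09},{"fingers":20,"x":0,"y":0,"z":1.2,"roll":0.14},{"fingers":20,"x":0,"y":0,"z":1.2,"roll":0.19},{"fingers":20,"x":0,"y":0,"z":1.2,"roll":0.24},{"fingers":20,"x":0,"y":0,"z":1.2,"roll":0.29},{"fingers":20,"x":0,"y":0,"z":1.2,"roll":0.34},{"fingers":20,"x":0,"y":0,"z":1.2,"roll":0.34}]'; python3 -c "
from workcell import *;s=state();print(s['ft_torque'],s['joint_pos'][5])"
```

```text
time_s: 19.7
eef_pos: [0.534, -0.1336, 0.1497]
orientation: [[-0.542, 0.84, 0.003], [0.84, 0.542, -0.001], [-0.002, 0.002, -1.0]]
wrist_force: [-0.3, 0.6, 6.2]
opening: 0.0282
[ 0.02481536 -0.00333788  0.02725194] -0.8210417976909522
```

```bash
python3 -m creep '[{"fingers":20,"x":0,"y":0,"z":0,"roll":0.05},{"fingers":20,"x":0,"y":0,"z":0,"roll":0.1},{"fingers":20,"x":0,"y":0,"z":0,"roll":0.15},{"fingers":20,"x":0,"y":0,"z":0,"roll":0.2},{"fingers":20,"x":0,"y":0,"z":0,"roll":0.25},{"fingers":20,"x":0,"y":0,"z":0,"roll":0.3},{"fingers":20,"x":0,"y":0,"z":0,"roll":0.35},{"fingers":20,"x":0,"y":0,"z":0,"roll":0.4},{"fingers":20,"x":0,"y":0,"z":0,"roll":0.45},{"fingers":20,"x":0,"y":0,"z":0,"roll":0.5},{"fingers":20,"x":0,"y":0,"z":0,"roll":0.5}]'; python3 -c "
from workcell import *;s=state();print(s['ft_torque'],s['joint_pos'][5])"
```

```text
time_s: 20.62
eef_pos: [0.5338, -0.1335, 0.1498]
orientation: [[-0.879, 0.478, 0.002], [0.478, 0.879, -0.0], [-0.002, 0.001, -1.0]]
wrist_force: [-1.4, 1.5, 7.7]
opening: 0.0286
[0.25143744 0.18548942 0.0699417 ] -1.321052167705141
```

```bash
python3 -m creep '[{"fingers":20,"x":0,"y":0,"z":0,"roll":0.05},{"fingers":20,"x":0,"y":0,"z":0,"roll":0.1},{"fingers":20,"x":0,"y":0,"z":0,"roll":0.15},{"fingers":20,"x":0,"y":0,"z":0,"roll":0.2},{"fingers":20,"x":0,"y":0,"z":0,"roll":0.25},{"fingers":20,"x":0,"y":0,"z":0,"roll":0.3},{"fingers":20,"x":0,"y":0,"z":0,"roll":0.35},{"fingers":20,"x":0,"y":0,"z":0,"roll":0.4},{"fingers":20,"x":0,"y":0,"z":0,"roll":0.45},{"fingers":20,"x":0,"y":0,"z":0,"roll":0.45}]'; python3 -c "
from workcell import *;s=state();print(s['ft_torque'],s['joint_pos'][5])"
```

```text
time_s: 21.45
eef_pos: [0.5337, -0.1334, 0.1497]
orientation: [[-0.999, 0.048, 0.002], [0.048, 0.999, -0.0], [-0.002, -0.0, -1.0]]
wrist_force: [-0.6, 0.9, 7.5]
opening: 0.0287
[ 0.39477153  0.24212494 -0.02158571] -1.7709685077903572
```

```bash
python3 -m creep '[{"fingers":20,"x":0,"y":0,"z":0,"roll":0.05},{"fingers":20,"x":0,"y":0,"z":0,"roll":0.1},{"fingers":20,"x":0,"y":0,"z":0,"roll":0.15},{"fingers":20,"x":0,"y":0,"z":0,"roll":0.2},{"fingers":20,"x":0,"y":0,"z":0,"roll":0.25},{"fingers":20,"x":0,"y":0,"z":0,"roll":0.3},{"fingers":20,"x":0,"y":0,"z":0,"roll":0.35},{"fingers":20,"x":0,"y":0,"z":0,"roll":0.4},{"fingers":20,"x":0,"y":0,"z":0,"roll":0.45},{"fingers":20,"x":0,"y":0,"z":0,"roll":0.45}]'; python3 -c "
from workcell import *;s=state();print(s['ft_torque'],s['joint_pos'][5])"
```

```text
time_s: 22.28
eef_pos: [0.5331, -0.1331, 0.1491]
orientation: [[-0.921, -0.391, 0.001], [-0.391, 0.921, 0.0], [-0.001, -0.0, -1.0]]
wrist_force: [-0.5, 2.5, 4.0]
opening: 0.0285
[0.55829538 0.1511956  0.02400352] -2.2201732056859096
```

The force dropped from 7.5 to 4 N and z dipped, which may be the notches reaching the lugs. I'll press slightly lower and see.

```bash
python3 -m creep '[{"fingers":20,"x":0,"y":0,"z":-0.5,"roll":0},{"fingers":20,"x":0,"y":0,"z":-1,"roll":0.02},{"fingers":20,"x":0,"y":0,"z":-1,"roll":0.05},{"fingers":20,"x":0,"y":0,"z":-1,"roll":0.08},{"fingers":20,"x":0,"y":0,"z":-1,"roll":0.1},{"fingers":20,"x":0,"y":0,"z":-1,"roll":0.1}]'; python3 -c "
from workcell import *;s=state();print(s['ft_torque'],s['joint_pos'][5])"
```

```text
time_s: 22.78
eef_pos: [0.5319, -0.1326, 0.1469]
orientation: [[-0.878, -0.479, -0.002], [-0.479, 0.878, 0.001], [0.001, 0.002, -1.0]]
wrist_force: [-1.5, 5.4, -1.0]
opening: 0.0284
[ 1.32386201  0.48506781 -0.23350839] -2.3189012113015237
```

Dropping in (z −2.6 mm from the contact height, vertical force gone, lug torque felt). Stop turning, roll back slightly and lower.

```bash
python3 -m creep '[{"fingers":20,"x":0,"y":0,"z":0,"roll":-0.03},{"fingers":20,"x":0,"y":0,"z":-0.7,"roll":-0.03},{"fingers":20,"x":0,"y":0,"z":-1.4,"roll":-0.03},{"fingers":20,"x":0,"y":0,"z":-2.1,"roll":-0.03},{"fingers":20,"x":0,"y":0,"z":-2.8,"roll":-0.03},{"fingers":20,"x":0,"y":0,"z":-2.8,"roll":-0.03}]'; python3 -c "
from workcell import *;s=state();print(s['ft_torque'],s['joint_pos'][5])"
```

```text
time_s: 23.28
eef_pos: [0.532, -0.1328, 0.1441]
orientation: [[-0.892, -0.453, -0.002], [-0.453, 0.892, 0.001], [0.001, 0.002, -1.0]]
wrist_force: [-1.3, 4.5, -0.5]
opening: 0.0285
[ 1.29597608  0.43949601 -0.08593524] -2.2886557628342823
```

```bash
python3 -m creep '[{"fingers":20,"x":0,"y":0.4,"z":-0.7,"roll":0},{"fingers":20,"x":0,"y":0.4,"z":-1.4,"roll":0},{"fingers":20,"x":0,"y":0.4,"z":-2,"roll":0},{"fingers":20,"x":0,"y":0.4,"z":-2.5,"roll":0},{"fingers":20,"x":0,"y":0.4,"z":-2.5,"roll":0}]'
```

```text
time_s: 23.7
eef_pos: [0.5327, -0.1327, 0.1428]
orientation: [[-0.892, -0.452, -0.0], [-0.452, 0.892, 0.0], [-0.0, 0.0, -1.0]]
wrist_force: [-4.4, 4.3, 8.7]
opening: 0.0285
```

Firm stop at 0.1428, 6.9 mm below the lug-top height of 0.1497: home. Release, rise, check.

```bash
python3 -m creep '[{"fingers":35,"x":0,"y":0,"z":0.8,"roll":0},{"fingers":45,"x":0,"y":0,"z":0.8,"roll":0},{"fingers":60,"x":0,"y":0,"z":0.8,"roll":0},{"fingers":70,"x":0,"y":0,"z":0.8,"roll":0},{"fingers":70,"x":0,"y":0,"z":15,"roll":0},{"fingers":70,"x":0,"y":0,"z":50,"roll":0},{"fingers":70,"x":0,"y":0,"z":85,"roll":0},{"fingers":70,"x":0,"y":0,"z":110,"roll":0},{"fingers":70,"x":0,"y":0,"z":110,"roll":0},{"fingers":70,"x":0,"y":0,"z":110,"roll":0}]'; python3 -c "
from h import *
look('wrist','w11')"; sed 's/>.112/>.158/;s/<.128/<.182/' stand.py > stand2.py; python3 stand2.py w11
```

```text
time_s: 24.53
eef_pos: [0.5338, -0.1334, 0.2537]
orientation: [[-0.892, -0.452, 0.004], [-0.452, 0.892, -0.001], [-0.003, -0.003, -1.0]]
wrist_force: [-0.2, -0.1, -1.0]
opening: 0.0596
[ 304  186   37   38 1119] circle ((533.7553100585938, -132.87718200683594), 15.112977027893066) z 0.1666 slope [0.066 0.026]
tcp [ 0.5328 -0.1331  0.2522] 24.5833
```

View pics/w11.png

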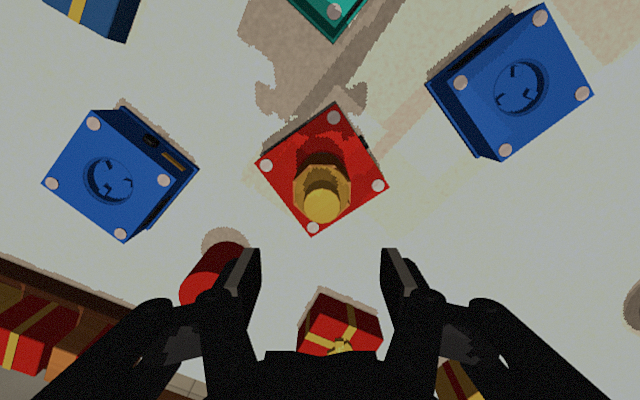

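The jar stands in the red collar (cap (323,205)). Cap-top height 0.1666 matches home (0.168, with the −1 mm bias seen on the counter). The arm was still settling, so I'll recheck the tilt.

```bash
python3 -m creep '[{"fingers":70,"x":0,"y":0,"z":20,"roll":0},{"fingers":70,"x":0,"y":0,"z":20,"roll":0},{"fingers":70,"x":0,"y":0,"z":20,"roll":0},{"fingers":70,"x":0,"y":0,"z":20,"roll":0},{"fingers":70,"x":0,"y":0,"z":20,"roll":0},{"fingers":70,"x":0,"y":0,"z":20,"roll":0}]'; python3 - <<'E'
from h import *
im,d,K,T=look("wrist","w12"); P=cloud(d,K,T)
m=(np.hypot(P[...,0]-.533,P[...,1]+.133)<.085)&(abs(P[...,2]-.06)<.005)
print("base",cv2.minAreaRect((P[m][:,:2]*1000).astype(np.float32)))
p=P[m]; A=np.c_[p[:,:2]-p[:,:2].mean(0),np.ones(len(p))]; print("base slope",np.linalg.lstsq(A,p[:,2],rcond=None)[0])
t,_,_,_=[np.load("top.npz")[k] for k in("im","d","K","T")]
im2=look("top","top2")[0]; df=(abs(im2.astype(int)-t).max(2)>60).astype(np.uint8)
for n,(u,v) in dict(gold=(243,131),red=(316,131),tin=(378,137),blue=(458,227),bowl=(179,216)).items(): print(n,df[v-22:v+22,u-22:u+22].sum())
E
python3 stand2.py w12
```

```text
time_s: 25.08
eef_pos: [0.5322, -0.1328, 0.271]
orientation: [[-0.892, -0.452, -0.002], [-0.452, 0.892, 0.0], [0.001, 0.001, -1.0]]
wrist_force: [-0.1, 0.9, -0.1]
opening: 0.0594
base ((532.7574462890625, -131.96115112304688), (110.28111267089844, 110.49172973632812), 61.52638244628906)
base slope [3.52786855e-04 2.87289043e-05 5.91854182e-02]
gold 0
red 0
tin 296
blue 894
bowl 0
[303 182  35  36 981] circle ((533.413818359375, -132.7613067626953), 14.838881492614746) z 0.1666 slope [0.062 0.034]
tcp [ 0.5325 -0.1329  0.2715] 25.1833
```

```bash
python3 - <<'E'
from h import *
for tag,zc in(("w8",.119),("w12",.167)):
    z=np.load(tag+".npz");P=cloud(z["d"],z["K"],z["T"]); c=(.5686,.262) if tag=="w8" else (.5334,-.1328)
    m=(np.hypot(P[...,0]-c[0],P[...,1]-c[1])<.011)&(abs(P[...,2]-zc)<.006); p=P[m]
    A=np.c_[p[:,:2]-p[:,:2].mean(0),np.ones(len(p))]; print(tag,len(p),np.linalg.lstsq(A,p[:,2],rcond=None)[0].round(4))
    # body rim centre: amber points near z = base+82mm edge
for tag in("top","top2"):
    z=np.load(tag+".npz"); P=cloud(z["d"],z["K"],z["T"])
    for n,(u,v) in dict(tin=(378,137),blue=(458,227)).items():
        q=P[v-26:v+26,u-26:u+26].reshape(-1,3); lo=.07 if n=="tin" else .025; q=q[(q[:,2]>lo)&(q[:,2]<lo+.022)]; print(tag,n,len(q),cv2.minAreaRect((q[:,:2]*1000).astype(np.float32)) if len(q) else 0)
E
```

```text
w8 510 [ 0.0031 -0.0063  0.1192]
w12 516 [-0.0064  0.0007  0.1671]
top tin 476 ((722.0014038085938, -186.9933624267578), (70.61006164550781, 69.46087646484375), 85.72408294677734)
top blue 931 ((449.9290466308594, -432.48565673828125), (72.61410522460938, 120.85540771484375), 86.31111907958984)
top2 tin 279 ((731.2694702148438, -185.19296264648438), (53.95433044433594, 71.0804672241211), 11.326006889343262)
top2 blue 350 ((448.5468444824219, -452.2055358886719), (31.40227699279785, 119.11172485351562), 85.88762664794922)
```

Tilt is about 0.006 rad, the height is home and the jar is centred within 1 mm. The tin and blue gift are only partly hidden by the arm; their visible edges have not moved. Handing in.

```bash
python3 -c "
from workcell import *
print(state()['time_s']); print(hand_in())"
```

```text
25.1833
the job is handed in; nothing more can be done
None
```

The jar is standing upright and released, fully home in the red grinder's collar. I handed the job in at 25.2 s of the 67 s allowed.

**How it went:** The tool cannot tilt, so I gripped the tip of the cap and let the jar swing foot-down under gravity and a few quick starts. I squared it on the counter, regripped the cap, lowered it onto the lugs and turned it about 1.8 rad under roughly 6–10 N. It then dropped 6.9 mm. Two grips were redone on the way: the first would have fouled the taper, and the second held the jar too firmly to let it swing.

**Last checks:**

| Check | Result |
|---|---|
| Cap-top height | 0.167 m (0.168 m is fully home) |
| Tilt | about 0.006 rad |
| Centring | within about 1–1.5 mm of the collar centre |
| Highest vertical force seen against the base | about 20 N (read between moves) |
| Robot | clear of everything |
| Gold gift, red gift, bowl | unchanged in the top view |

**Less certain:**
- **Tin and blue gift:** the arm partly hid both in the last top view, and that view does not measure their positions. The edges still visible match the start, and nothing came near them.
- **Tilt:** a first estimate read 0.07 rad because it included the side of the cap. The fit to the cap top alone gave the 0.006 rad above.

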